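# Spin the dish carousel and brake it at the pointer

## Task

Air the covered dishes on the carousel: with a fingertip, flick the wheel by one of its pegs, either way round, so that it spins briskly on its own, untouched, for more than a second. Then brake it with a fingertip on the wheel so that it stops with its rim tab lined up with the pointer on the base, and take the hand away with the wheel left standing there. Only touch and push the wheel; leave the bottles and other things around it undisturbed where they stand.

Things in the scene. Friction and masses are not known exactly. Their poses are not given: they have to be found in the camera images.
- carousel: Heavy grey round base, fixed to the bench, 176 mm diameter. Origin: centre of its underside, on the bench, on the wheel's vertical axis. Its +x axis points to the pointer: a steel upright topped by a flat diamond 25 mm across, its point towards the wheel, beyond the rim, 113 to 139 mm from the axis, top 53 mm above the bench. Nothing else of it rises above the wheel's underside.
- wheel: Level aluminium wheel on the base, 190 mm diameter, 14 mm thick, 0.3 to 0.65 kg. Turns freely about the base's vertical axis, both ways, no stops. Once flicked it coasts for seconds, slowing by roughly 0.15 rad/s each second plus a twentieth of its speed; it stays where it is left at rest. Origin: centre of its underside, 36 mm above the bench; flat top face 50 mm above the bench. +x axis points to the rim tab.
- peg_a (a point): Middle of one of two equal upright steel pegs on the wheel, for the fingertip to push: on the wheel's +y axis, 54 mm from the axis, 10 mm diameter, rising 26 mm above the wheel's top face (to 76 mm above the bench). This point is 63 mm above the bench. Turns with the wheel.
- peg_b (a point): The same on the other peg, on the wheel's -y axis, opposite peg_a.
- hub (a point): Centre of the wheel's top face, 50 mm above the bench, on the axis. Around it a hub 26 mm across, 10 mm high, and four covered dishes fixed to the wheel (35 mm diameter, 8 mm high, centres 36 mm from the axis, 45 degrees from the pegs). The band of the top face from 60 to 95 mm from the axis is bare: a fingertip pressed down there with a few newtons stops the wheel within a tenth of a second.
- tab (a point): The rim tab of the wheel: a block 18 mm wide, 10 mm thick, sticking out from the rim to 109 mm from the axis. This point is on the wheel's +x axis, 100 mm from the axis, at the height of the wheel's top face. Turns with the wheel.
- pointer (a point): The stopping place in front of the pointer: a fixed point 100 mm from the wheel's axis, on the line from the axis to the pointer, at the height of the wheel's top face. The tab is at the pointer when the two points coincide.
- oil_bottle: Leave alone: small amber glass bottle with black cap, 28 mm diameter, 58 mm tall, near the carousel. Origin: centre of its underside.
- stain_jar: Leave alone: small clear jar with white lid, 42 mm diameter, 50 mm tall, near the carousel. Origin: centre of its underside.
- tissue_pad: Leave alone: white pad of lens tissue lying flat, 60 x 90 x 12 mm, near the carousel. Origin: centre of its underside.
- beaker: Leave alone: glass beaker, 68 mm diameter, 85 mm tall. Origin: centre of its underside.
- pump_bottle: Leave alone: white bottle, 64 mm diameter, 160 mm tall. Origin: centre of its underside.
Not all that is in view belongs to the job. What is shaped like the carousel but black or turquoise is not meant.

How it is judged (in metres and radians):
On the way, in this order (a step that is already met when the one before it is completed fails the run):
1. the wheel spins on its own, untouched, at more than 0.8 rad/s for one second (angular speed of wheel above 0.8 rad/s and contact force between each of the arm, the fingers and wheel below 0.05 N), for 1 s.
2. a fingertip rests on the wheel, which has stopped with the tab within 8 mm of the pointer line (contact force between the fingers and wheel above 0.2 N and angular speed of wheel below 0.1 rad/s and horizontal distance between tab and pointer below 0.008 m), for 0.2 s.
At the end, for the whole second after the job is handed in: The wheel stands still (under 0.05 rad/s), untouched, its tab point within 8 mm of the pointer point; the five things around it are within 20 mm of where they stood (horizontal distance between tab and pointer below 0.008 m and angular speed of wheel below 0.05 rad/s and contact force between each of the arm, the fingers and wheel below 0.05 N and distance of each of oil_bottle, stain_jar, tissue_pad, beaker, pump_bottle from where it was at the start of the episode below 0.02 m).
It fails at once if a thing beside the carousel is displaced by more than 20 mm, lifted or carried (distance of any of oil_bottle, stain_jar, tissue_pad, beaker, pump_bottle from where it was at the start of the episode above 0.02 m).
It also fails if it takes over 64 s, if anything falls off the work surface, if the arm or the gripper's body presses on something with over 40 N, if the wrist force passes 120 N, or if a joint passes its speed limit or range.

## Robot

A 7-joint arm with a two-finger parallel gripper is mounted at the origin on the work surface. World frame = base frame: x ahead of the robot, y to its left, z up, the work surface at z = 0. Lengths are in mm, angles in rad, forces in N, time in s.
With the tool pointing down it reaches from about 350 to 900 mm from the base axis. Payload 7.2 kg.
Tool frame: the origin (TCP) lies at the very end of the fingers, on their centre line; the grasp point (between the pads) lies 19 mm behind it (bot.pinch_z is the distance from the TCP to the grasp point, in mm); y points along the fingers, x is the direction in which the jaws open and shut, and the axes are right-handed (so a half turn about y gives the same grasp; the last joint's range is limited). The gripper opens to 88 mm and grips with 3 to 60 N. Pads are 20 mm wide; open, the fingers measure 115 mm over their backs; the gripper's body (75 mm by 178 mm) begins 61 mm behind the grasp point.
Start: joints at [1.096, 0.411, -0.013, 1.596, 0.006, 1.134, -0.082], TCP at [247.284, -574.004, 202.353] pointing down, gripper open.
Joint ranges: [-2.95, 2.95], [-0.29, 1.99], [-1.47, 1.44], [0.14, 2.54], [-1.03, 4.17], [0.13, 1.85], [-2.86, 2.86]. Speed limits (rad/s): [2.39, 2.39, 3.01, 3.01, 3.14, 3.14, 3.14].

## Interface

Orientations are given as a unit quaternion [x, y, z, w].
In Python, from cell import bot, vision gives the robot as it stands. The module is installed in compiled form; this text tells all that it offers.
- The arm moves only by the tool apply_moves, never from a script. Its arguments are lists of equal length, an entry for each row: "offset": the shift along the world's x, y, z in m, a list of three; "rotation": the turn, a rotation vector about the world's x, y, z in degrees, a list of three; "gripper": the closure, from 0 (fully open) to 1 (shut). A call has 1 to 20 rows; each row is the pose to reach, as a shift and turn from the pose measured when the call began; what a row does not reach only later rows make up. A row lasts 1/10 s, in which the tool goes at most 50 mm and 8.59 degrees, less where a joint would pass 70% of its speed; a pose out of reach is approached as far as the arm can. A call with a gripper value outside its range is refused whole. The fingers move at their own pace and stop on an object; "newtons" is the grip in N (left out, the last holds). Time passes only in rows, so rows that repeat a pose let the fingers close. It gives the time, the measured TCP pose, the force and the opening at its end, in the units of the state.
- bot.get_obs(): the state, without advancing time (a new reading comes with each control period).
- vision.grab_frame(name): name is "scene" or "side" or "wrist"; returns the picture (400x640x3 uint8, blue, green, red); there is no depth.
- vision.calibration(name): a dict with "fx", "fy", "cx", "cy" (pixels), "eye" and "attitude" of the camera in the world. Camera axes: x right, y up, looking along -z (the intrinsics and any distortion apply to the point x, -y, -z); pixel columns grow to the right and rows downward; lengths in mm; the calibration is good to about 2 mm. A picture is of the moment at which its call begins: read the wrist's pose just before it. calibration takes no time and is no camera call; for the wrist camera it gives the pose at the moment of the call.
- bot.close_job(): hands the job in, once; it reports no verdict.
Trained networks look in the newest picture that a camera, given by its name, has taken for a name from the list of things; names that differ only in an ending like _2 or _b are one class to them, and where a whole thing is asked for, a point or a joint stands for the part that bears it (a point fixed in the world has none). Each returns a list of dicts, best first, with "score" (0 to 1); they miss things now and then, are a little off and sometimes report something else, mostly with a low value. They report only what shows in the picture. A call takes as long as a camera call. They do not tell look-alikes from the thing itself.
- vision.outline_of(camera, query): "pixels" (400x640 bool, what is visible of it) and "box" ([left, top, right, bottom] in pixels, round what is visible of it).
- vision.place_of(camera, query): "pixel" ([row, column] in pixels: a listed point, or the origin of a listed thing).
The state is a dict: "time_s": time; "joint_positions": joint angles; "joint_vel": joint speeds; "joint_efforts": joint torques, N m; "ee_pos": TCP position; "eef_rot": TCP orientation; "ft_force": force on the tool from outside, world axes, zero at the start; "moment": the same for the moment, N m; "opening": finger opening in mm.
Only numpy, scipy, OpenCV 4.12 (cv2) and the standard library are available. Lean on these libraries where they do the work, as an engineer would, in place of code of your own. Each camera call takes 0.05 s, during which the arm holds its last target.

## Working session

There is one attempt and no reset: what is moved stays moved. The work goes in short steps, Python scripts to look and compute and a tool call to move; the robot and the scene stay as the last step left them, time stands still between calls to the robot, and variables do not carry over. Pictures are saved under pics/ and viewed, and the job is handed in when it is done.

Besides the shell and the picture viewer there is one more tool, called after "Call:" by a JSON object that holds its "fn" and its "kwargs", one argument or row to a line. apply_moves: Moves the arm, as the interface text tells. Its arguments: {"type":"object","properties":{"offset":{"type":"array"},"rotation":{"type":"array"},"gripper":{"type":"array"},"newtons":{"type":"number"}},"required":["offset","rotation","gripper"]}

```bash
mkdir -p pics; ls; python3 - <<'E'
from cell import bot, vision
import cv2
o=bot.get_obs()
print({k:(v if not hasattr(v,'tolist') else v.tolist()) for k,v in o.items()})
for n in ["scene","side","wrist"]:
    cv2.imwrite(f"pics/{n}0.png",vision.grab_frame(n)); print(n,vision.calibration(n))
print(bot.get_obs()["time_s"], bot.pinch_z)
E
```

```text
pics
{'time_s': 0.0, 'joint_positions': [1.0957786872405466, 0.4119160309860327, -0.012683915627994539, 1.597023592918351, 0.005586439236704957, 1.134293727779267, -0.08216476470024973], 'joint_vel': [0.0007784489941431945, -0.000937456478389579, -0.0013848900795181696, -0.00020977437574444942, 8.732852947442726e-05, -0.0009195661606025243, -0.00017732292180236303], 'joint_efforts': [6.773416771466145e-05, -58.79566311836243, 0.6418091431260109, -29.10815119743347, -0.05372686078771949, 0.018310468294657767, 0.0001441767972210073], 'ee_pos': [247.0441437177416, -573.5264032910881, 201.50757154922812], 'eef_rot': [-0.5904236916615521, 0.38917365570104795, -0.3881840160774966, 0.5909796102193141], 'ft_force': [0.0007601460800655801, 0.06294813959506243, 0.2612547221741433], 'moment': [0.022392836573316217, -0.02487602789411314, 0.07623887413160968], 'opening': 87.82371638804513}
scene {'fx': 368.2862399415931, 'fy': 368.2862399415931, 'cx': 314.7068680165934, 'cy': 203.2987216828081, 'eye': array([1426.90028422,  189.36990945,  865.13986961]), 'attitude': array([0.30044921, 0.3070386 , 0.64707052, 0.62988675])}
side {'fx': 422.39151548621345, 'fy': 422.39151548621345, 'cx': 320.68999947485094, 'cy': 199.99404691876006, 'eye': array([-161.09361899,  775.65259849,  687.35036897]), 'attitude': array([-0.17080046,  0.42650188,  0.817031  , -0.34840163])}
wrist {'fx': 339.34332635245374, 'fy': 339.34332635245374, 'cx': 322.5939161556237, 'cy': 201.30601829572612, 'eye': array([ 311.49387993, -545.57033632,  384.1419537 ]), 'attitude': array([-0.10780002,  0.07064347, -0.54459799,  0.82873499])}
0.15 18.700000000000003
```

View pics/scene0.png

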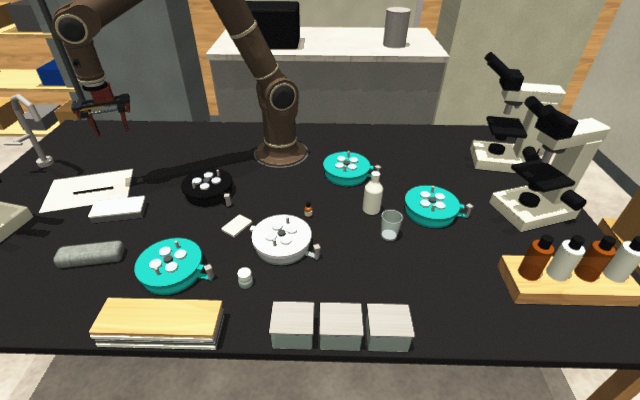

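View pics/side0.png

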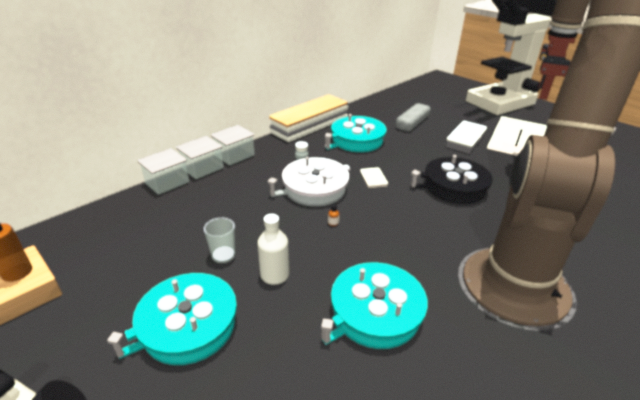

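View pics/wrist0.png

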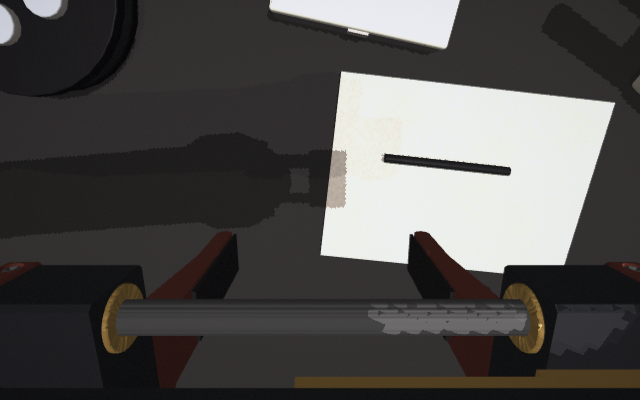

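The scene picture shows five carousels: black at (207,185), turquoise at (170,264), (347,168) and (432,205), and grey/aluminium at (282,239). I choose the grey one. In the side picture it is at (316,180).

```bash
cat > h.py <<'E'
from cell import bot, vision
import cv2, numpy as np
from scipy.spatial.transform import Rotation as R
np.set_printoptions(precision=1,suppress=True)
def ray(c,px):  # px=(row,col)
    v=np.array([(px[1]-c['cx'])/c['fx'],-(px[0]-c['cy'])/c['fy'],-1.0])
    return c['eye'],R.from_quat(c['attitude']).apply(v)
def atz(c,px,z):
    e,d=ray(c,px); return e+d*(z-e[2])/d[2]
def proj(c,P):
    p=R.from_quat(c['attitude']).inv().apply(np.atleast_2d(P)-c['eye'])
    return np.c_[c['cy']+c['fy']*p[:,1]/p[:,2], c['cx']-c['fx']*p[:,0]/p[:,2]]
def tri(pairs):
    A=np.zeros((3,3));b=np.zeros(3)
    for c,px in pairs:
        e,d=ray(c,px);d=d/np.linalg.norm(d);M=np.eye(3)-np.outer(d,d);A+=M;b+=M@e
    return np.linalg.solve(A,b)
E
python3 - <<'E'
from h import *
hs=dict(hub=50,tab=50,pointer=50,peg_a=63,wheel=36,carousel=0,oil_bottle=0,stain_jar=0,tissue_pad=0,beaker=0,pump_bottle=0)
for n in ["scene","side"]:
    im=vision.grab_frame(n);c=vision.calibration(n)
    for q,z in hs.items():
        print(n,q,[(round(r['score'],2),np.array(r['pixel']),atz(c,r['pixel'],z)[:2]) for r in vision.place_of(n,q)][:6])
    ctr=(239,282) if n=='scene' else (180,316)
    y,x=ctr; cv2.imwrite(f"pics/{n}_crop.png",cv2.resize(im[y-50:y+50,x-65:x+65],None,fx=6,fy=6,interpolation=cv2.INTER_CUBIC))
print(bot.get_obs()['time_s'])
E
```

```text
scene hub [(0.97, array([182.2, 204.9]), array([ 310.5, -252.1])), (0.93, array([259.8, 165.7]), array([ 701.2, -267.3])), (0.86, array([235.3, 281.3]), array([588.5,  63.4])), (0.76, array([202.3, 429. ]), array([407.8, 567.4])), (0.55, array([160.8, 347.8]), array([145.6, 293.1]))]
scene tab [(0.89, array([267.4, 200.1]), array([ 727.5, -158.1])), (0.88, array([227.7, 254.5]), array([555.7, -26.9])), (0.83, array([193.3, 221. ]), array([ 377. , -176.1])), (0.74, array([166.1, 373.5]), array([181.9, 394.4])), (0.68, array([203.7, 463.6]), array([412.2, 687.2])), (0.27, array([242.3, 311.4]), array([616.9, 159.7]))]
scene pointer [(0.92, array([268.7, 201.6]), array([ 732.2, -152.5])), (0.83, array([204. , 458.2]), array([414.4, 667.8])), (0.82, array([166. , 372.1]), array([181.3, 388.9])), (0.71, array([241.9, 309.9]), array([615.3, 155. ])), (0.69, array([197.4, 223. ]), array([ 400.7, -163.6])), (0.51, array([236.2, 386.8]), array([583.2, 397.2]))]
scene peg_a [(0.97, array([189.3, 430.1]), array([348.5, 581.5])), (0.97, array([205.2, 433.5]), array([439.5, 573.4])), (0.87, array
[... 2463 characters left out ...]
9, array([177.3, 456.1]), array([ 301.3, -245.7])), (0.78, array([131.3, 357.3]), array([ 697.3, -257.9])), (0.77, array([176.8, 314.3]), array([584.1,  56.7]))]
side carousel [(0.93, array([142.6, 358.4]), array([ 683. , -251.2])), (0.9, array([315. , 375.3]), array([158.2, 290.3])), (0.69, array([324.5, 189.5]), array([396.5, 575.6])), (0.68, array([187.2, 455.2]), array([ 299.2, -250.9]))]
side oil_bottle [(0.5, array([223.7, 333.7]), array([424.7, 138.2]))]
side stain_jar []
side tissue_pad [(0.61, array([178.2, 375.3]), array([ 493.2, -114.3]))]
side beaker [(0.68, array([253.1, 222.7]), array([526.8, 411.6]))]
side pump_bottle [(0.66, array([273.3, 273.9]), array([391.7, 365.6]))]
1.35
```

View pics/scene_crop.png

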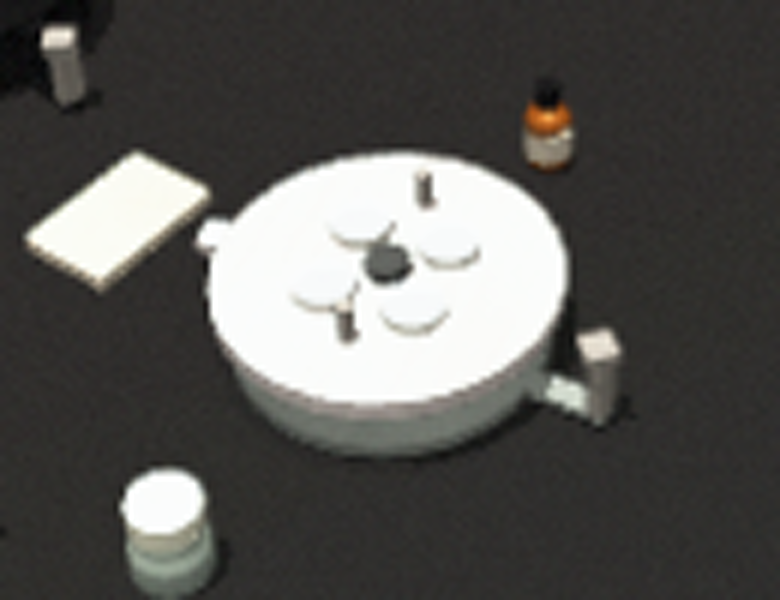

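View pics/side_crop.png

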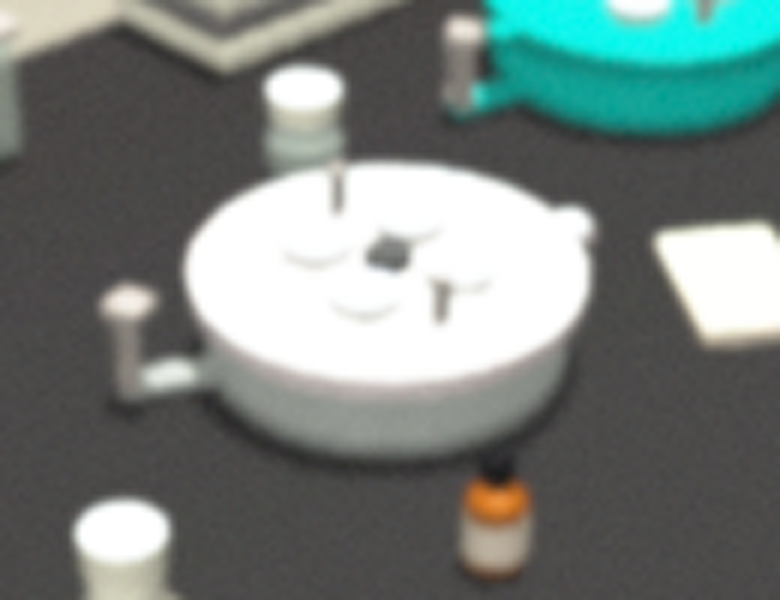

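The crops confirm the grey carousel: hub near (585,60), tab at about 252° (crop 215,235) and pointer at about 72° (crop 600,345). Next I compute the tool axes, then move up for a wrist view.

```bash
python3 - <<'E'
from h import *
o=bot.get_obs(); print(R.from_quat(o['eef_rot']).as_matrix()*100)
c=vision.calibration('wrist'); print(R.from_quat(c['attitude']).as_matrix()*100)
E
```

```text
[[  39.6    0.    91.8]
 [ -91.8    0.    39.6]
 [   0.  -100.     0. ]]
[[ 39.7  88.8  23.4]
 [-91.8  38.3  10.3]
 [  0.2 -25.6  96.7]]
```

Call:
{"fn": "apply_moves", "kwargs": {
  "offset": [
    [0.02,0.043,0.02],
    [0.04,0.087,0.04],
    [0.06,0.13,0.05],
    [0.08,0.173,0.05],
    [0.1,0.217,0.05],
    [0.12,0.26,0.05],
    [0.14,0.303,0.05],
    [0.16,0.347,0.05],
    [0.18,0.39,0.05],
    [0.2,0.433,0.05],
    [0.22,0.477,0.05],
    [0.24,0.52,0.05],
    [0.26,0.563,0.05],
    [0.274,0.606,0.05],
    [0.274,0.606,0.05],
    [0.274,0.606,0.05],
    [0.274,0.606,0.05]
  ],
  "rotation": [
    [0,0,0],
    [0,0,0],
    [0,0,0],
    [0,0,0],
    [0,0,0],
    [0,0,0],
    [0,0,0],
    [0,0,0],
    [0,0,0],
    [0,0,0],
    [0,0,0],
    [0,0,0],
    [0,0,0],
    [0,0,0],
    [0,0,0],
    [0,0,0],
    [0,0,0]
  ],
  "gripper": [1,1,1,1,1,1,1,1,1,1,1,1,1,1,1,1,1],
  "newtons": 20
}}

```text
time_s: 3.05
ee_pos: [521.0, 30.5, 252.2]
eef_rot: [0.591, -0.389, 0.389, -0.59]
ft_force: [0.3, -0.5, -0.6]
opening: 0.4
```

```bash
python3 - <<'E'
from h import *
o=bot.get_obs(); c=vision.calibration('wrist'); im=vision.grab_frame('wrist'); cv2.imwrite('pics/w1.png',im); np.savez('w1.npz',**c)
print(o['time_s'],o['joint_positions'],c['eye'])
for q,z in dict(hub=50,tab=50,pointer=50,peg_a=63,oil_bottle=0,stain_jar=0,tissue_pad=0).items():
    print(q,[(round(r['score'],2),np.array(r['pixel']),atz(c,r['pixel'],z)[:2]) for r in vision.place_of('wrist',q)])
E
```

```text
3.05 [ 0.2  0.2 -0.5  1.8  0.1  1.2 -1.4] [585.4  58.9 434.6]
hub [(0.83, array([115.4, 321. ]), array([581.1,  58. ])), (0.68, array([131. , 629.3]), array([ 701.4, -264. ]))]
tab [(0.75, array([172.5, 386.8]), array([552.6, -36.3]))]
pointer [(0.88, array([ 39. , 256.2]), array([625.3, 150.3])), (0.83, array([ 77.3, 561.9]), array([ 719.4, -163.2])), (0.68, array([160.4,  38.5]), array([409. , 332.8]))]
peg_a [(0.78, array([389.4, 488.9]), array([ 345. , -286.3])), (0.61, array([ 74.5, 352.8]), array([631.8,  44.1])), (0.56, array([154. , 285.2]), array([528.2,  77.9]))]
oil_bottle [(0.7, array([201.4, 218.9]), array([425.7, 138.6]))]
stain_jar [(0.62, array([ 15.5, 447.9]), array([741.7, -32.8]))]
tissue_pad [(0.69, array([ 75.2, 354.3]), array([639.7,  39.6])), (0.55, array([219.6, 406.8]), array([ 501.3, -101.6]))]
```

View pics/w1.png

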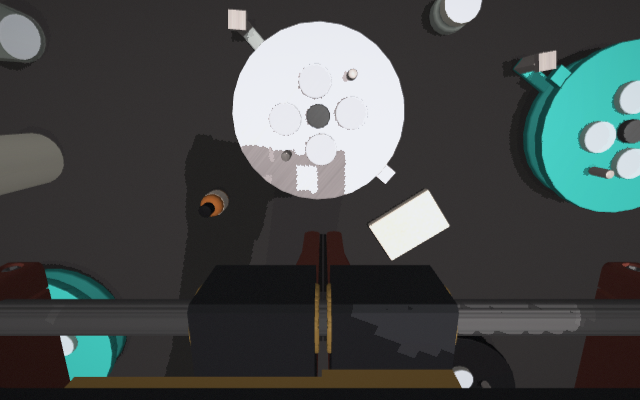

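The wrist view shows the wheel at (318,110), its hub at (318,116), pegs at (351,74) and (287,155), tab at (386,173), pointer at (237,19), oil bottle at (213,203) and pad at (409,224).

```bash
python3 - <<'E'
from h import *
from scipy.optimize import least_squares
c=dict(np.load('w1.npz')); cs=vision.calibration('scene'); cd=vision.calibration('side')
print('hub w',atz(c,(116,317.5),60),'s',atz(cs,(232.7,281.7),60),'d',atz(cd,(172.2,316),60))
print('pointer w',atz(c,(19,237),53)); print('tab',atz(c,(173,387),50)); print('pegtops',atz(c,(73,353),76),atz(c,(156,286),76))
# rim points via image contour
im=cv2.imread('pics/w1.png'); g=im.min(2); m=(g>75).astype(np.uint8); 
n,l,st,ce=cv2.connectedComponentsWithStats(m); k=l[90,318]; cnt=max(cv2.findContours((l==k).astype(np.uint8),0,1)[0],key=cv2.contourArea)[:,0]
P=np.array([atz(c,(y+.0,x+.0),50) for x,y in cnt])[:,:2]
f=least_squares(lambda p:np.hypot(P[:,0]-p[0],P[:,1]-p[1])-p[2],[585,60,95],loss='soft_l1',f_scale=1).x; print('rim fit',f)
for t,px in [('scene',cs),('side',cd)]:
    print(t,proj(px,[[f[0],f[1],60]]))
h=f[:2]
for nme,p in dict(pt=atz(c,(19,237),53),tab=atz(c,(173,387),50),p1=atz(c,(73,353),76),p2=atz(c,(156,286),76)).items():
    d=p[:2]-h; print(nme,np.hypot(*d),np.degrees(np.arctan2(d[1],d[0])))
E
```

```text
hub w [579.2  61.3  60. ] s [587.  65.  60.] d [571.   62.7  60. ]
pointer w [634.8 174.1  53. ]
tab [552.2 -36.8  50. ]
pegtops [631.5  45.   76. ] [528.6  75.6  76. ]
rim fit [579.9  60.9  94.3]
scene [[231.1 280.6]]
side [[170.8 314.3]]
pt 125.78195115322607 64.11443752890683
tab 101.57656154685904 -105.80908201965605
p1 54.08032369436886 -17.136585127107686
p2 53.30654098451198 163.97350308795453
```

Measured: hub (579.7, 61), wheel angle -106.5°, pointer at 64°, pegs 54 mm from the axis as they should be, and peg_b at (528, 76). I'll go down on the +y side of peg_b with the jaw axis along y.

Call:
{"fn": "apply_moves", "kwargs": {
  "offset": [
    [0.002,0.03,-0.03],
    [0.004,0.06,-0.06],
    [0.006,0.0765,-0.1],
    [0.006,0.0765,-0.14],
    [0.006,0.0765,-0.165],
    [0.006,0.0765,-0.18],
    [0.006,0.0765,-0.187],
    [0.006,0.0765,-0.188],
    [0.006,0.0765,-0.188]
  ],
  "rotation": [
    [0,0,-8],
    [0,0,-16],
    [0,0,-23.4],
    [0,0,-23.4],
    [0,0,-23.4],
    [0,0,-23.4],
    [0,0,-23.4],
    [0,0,-23.4],
    [0,0,-23.4]
  ],
  "gripper": [1,1,1,1,1,1,1,1,1]
}}

```text
time_s: 4.35
ee_pos: [527.8, 108.1, 65.1]
eef_rot: [0.499, -0.5, 0.501, -0.5]
ft_force: [-0.5, -0.8, -0.2]
opening: 0.1
```

```bash
python3 - <<'E'
from h import *
o=bot.get_obs(); print(o['time_s'],o['ee_pos'],o['ft_force'],R.from_quat(o['eef_rot']).as_matrix()[:,0])
for n,(y,x) in dict(scene=(235,280),side=(175,316)).items():
    im=vision.grab_frame(n); cv2.imwrite(f'pics/{n}2.png',cv2.resize(im[y-50:y+50,x-65:x+65],None,fx=6,fy=6,interpolation=cv2.INTER_CUBIC))
c=vision.calibration('wrist');im=vision.grab_frame('wrist');cv2.imwrite('pics/w2.png',im);np.savez('w2.npz',**c)
E
```

```text
4.35 [527.8 108.1  65.1] [-0.5 -0.8 -0.2] [-0. -1. -0.]
```

View pics/scene2.png

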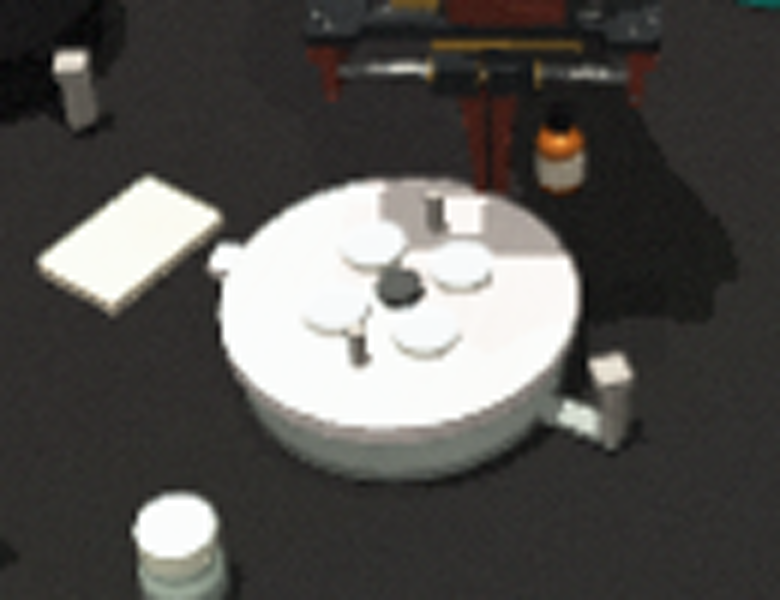

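View pics/w2.png

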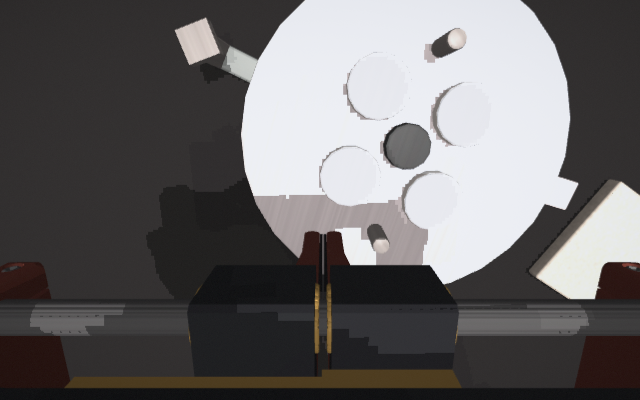

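Call:
{"fn": "apply_moves", "kwargs": {
  "offset": [
    [0,-0.004,0],
    [0,-0.01,0],
    [0,-0.018,0],
    [0,-0.028,0],
    [0,-0.038,0],
    [0,-0.048,0],
    [0,-0.058,0],
    [0,-0.062,0.012],
    [-0.006,-0.058,0.04],
    [-0.015,-0.052,0.05],
    [-0.026,-0.047,0.05],
    [-0.026,-0.047,0.04],
    [-0.026,-0.047,0.03]
  ],
  "rotation": [
    [0,0,0],
    [0,0,0],
    [0,0,0],
    [0,0,0],
    [0,0,0],
    [0,0,0],
    [0,0,0],
    [0,0,0],
    [0,0,0],
    [0,0,0],
    [0,0,0],
    [0,0,0],
    [0,0,0]
  ],
  "gripper": [1,1,1,1,1,1,1,1,1,1,1,1,1]
}}

```text
time_s: 5.8
ee_pos: [501.3, 61.1, 94.3]
eef_rot: [0.499, -0.5, 0.501, -0.5]
ft_force: [0.3, -0.5, 1.3]
opening: 0.4
```

```bash
python3 - <<'E'
from h import *
cw=[]
for k in range(8):
    o=bot.get_obs(); c=vision.calibration('wrist'); t=o['time_s']; im=vision.grab_frame('wrist')
    cv2.imwrite(f'pics/f{k}.png',im); cw.append(t)
    if k==0:
        np.savez('wf.npz',**c); print(o['ee_pos'],o['ft_force'])
print(cw)
ims=[cv2.resize(cv2.imread(f'pics/f{k}.png'),(400,250)) for k in (0,3,5,7)]
cv2.imwrite('pics/fm.png',np.vstack([np.hstack(ims[:2]),np.hstack(ims[2:])]))
E
```

```text
[501.3  61.1  94.3] [ 0.3 -0.5  1.3]
[5.8, 5.85, 5.9, 5.95, 6.0, 6.05, 6.1, 6.15]
```

View pics/fm.png

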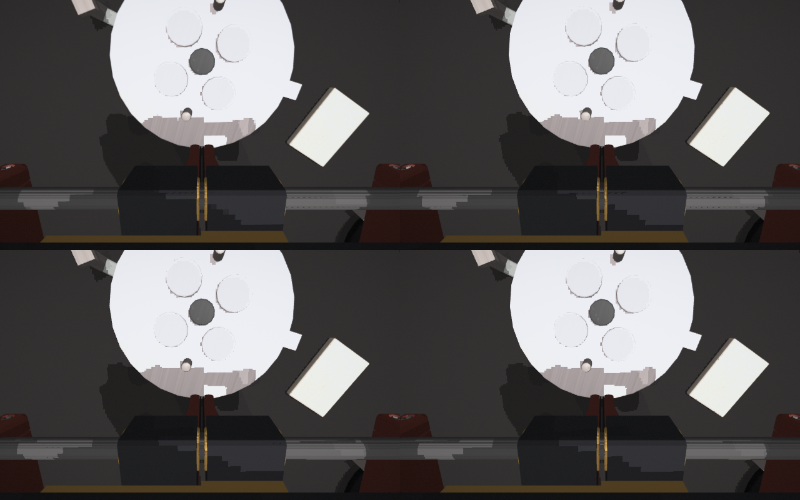

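The four frames show the tab still at (290,90) in the mosaic, so the finger missed the peg. I'll check where the TCP and peg project in the pre-flick wrist picture.

```bash
python3 - <<'E'
from h import *
c=dict(np.load('w2.npz'))
print('tcp',proj(c,[[527.8,108.1,65.1],[528.2,76,76],[528.2,76,50],[579.7,61,60]]))
print('hub',atz(c,(146,407),60),'pegb top',atz(c,(245,381),76),'base',atz(c,(229,374),50),'pega top',atz(c,(37,457),76),'ptr',atz(c,(42,197),53),'tab',atz(c,(193,562),50))
cs=vision.calibration('scene'); print(proj(cs,[[527.8,108.1,65.1]]))
im=cv2.imread('pics/f0.png'); cv2.imwrite('pics/f0c.png',im)
E
```

```text
tcp [[238.4 323.2]
 [244.8 382.5]
 [228.9 375.2]
 [146.1 408.8]]
hub [579.8  62.   60. ] pegb top [528.1  76.8  76. ] base [528.1  76.8  50. ] pega top [631.6  45.8  76. ] ptr [633.8 174.7  53. ] tab [550.7 -35.2  50. ]
[[219.3 296.5]]
```

View pics/f0c.png

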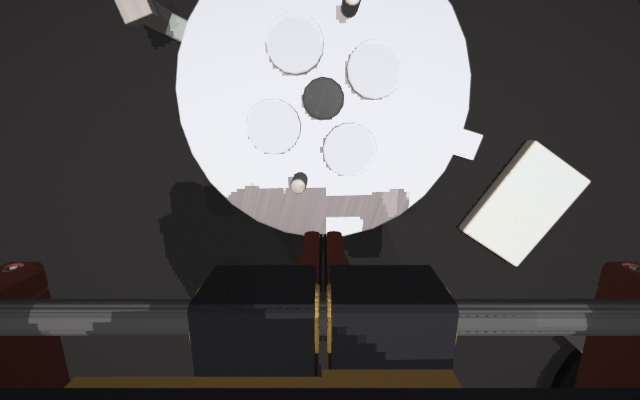

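View pics/side2.png

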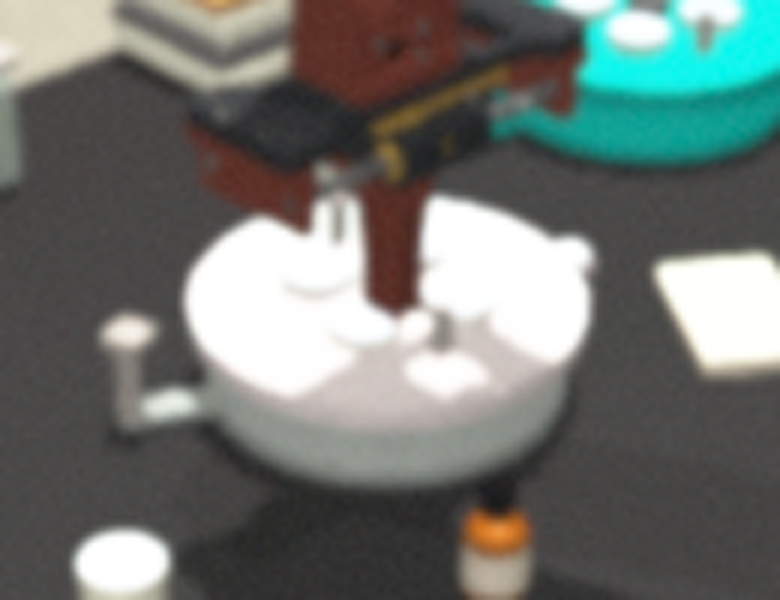

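```bash
python3 - <<'E'
from h import *
cd=vision.calibration('side');cs=vision.calibration('scene')
def crop(p,y,x): return [(a.round(1),((a[1]-x+65)*6).round(),((a[0]-y+50)*6).round()) for a in p]
pts=[[527.8,108.1,65.1],[528.2,76,76],[528.2,76,50]]
print(crop(proj(cd,pts),175,316)); print(crop(proj(cs,pts),235,280))
c=dict(np.load('wf.npz')); print('tab',atz(c,(143,469),50),'pegb',atz(c,(186,298),76),'hub',atz(c,(98,323),60))
print(bot.get_obs()['time_s'])
E
```

```text
[(array([182.7, 315. ]), np.float64(384.0), np.float64(346.0)), (array([175. , 323.4]), np.float64(435.0), np.float64(300.0)), (array([182.9, 323.2]), np.float64(433.0), np.float64(348.0))]
[(array([219.3, 296.5]), np.float64(489.0), np.float64(206.0)), (array([216.7, 286.5]), np.float64(429.0), np.float64(190.0)), (array([222.6, 286.9]), np.float64(431.0), np.float64(226.0))]
tab [551.3 -35.5  50. ] pegb [527.9  76.3  76. ] hub [579.5  61.1  60. ]
6.2
```

```bash
python3 - <<'E'
from h import *
ims=[]
for n,(y,x) in dict(scene=(235,280),side=(175,316)).items():
    im=vision.grab_frame(n); ims.append(cv2.resize(im[y-50:y+50,x-65:x+65],(400,308),interpolation=cv2.INTER_CUBIC))
cv2.imwrite('pics/both3.png',np.hstack(ims))
E
```

```text
(no output)
```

View pics/both3.png

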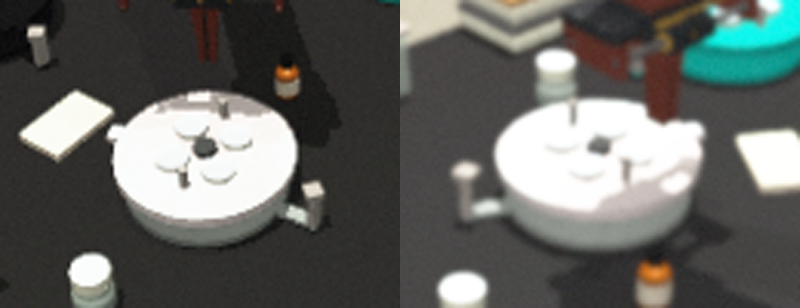

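The fingertip appears about 15 mm above the reported TCP in both views (scene row 2.7 px high, side row 5.6 px high). With the jaws shut the tips evidently sit short, so the finger passed over the peg. I'll probe the contact height on the bare band.

Call:
{"fn": "apply_moves", "kwargs": {
  "offset": [
    [0,0,-0.015],
    [0,0,-0.03],
    [0,0,-0.035],
    [0,0,-0.038],
    [0,0,-0.038]
  ],
  "rotation": [
    [0,0,0],
    [0,0,0],
    [0,0,0],
    [0,0,0],
    [0,0,0]
  ],
  "gripper": [1,1,1,1,1]
}}

```text
time_s: 6.8
ee_pos: [502.3, 61.1, 57.7]
eef_rot: [0.499, -0.5, 0.501, -0.5]
ft_force: [0.2, 0.1, 0.9]
opening: 0.4
```

Call:
{"fn": "apply_moves", "kwargs": {
  "offset": [
    [0,0,-0.003],
    [0,0,-0.006],
    [0,0,-0.008],
    [0,0,-0.008]
  ],
  "rotation": [
    [0,0,0],
    [0,0,0],
    [0,0,0],
    [0,0,0]
  ],
  "gripper": [1,1,1,1]
}}

```text
time_s: 7.2
ee_pos: [502.1, 61.0, 49.5]
eef_rot: [0.499, -0.5, 0.501, -0.5]
ft_force: [0.0, -0.2, -0.3]
opening: 0.5
```

```bash
python3 - <<'E'
from h import *
o=bot.get_obs();print(o['ee_pos'],o['ft_force'],o['time_s'])
ims=[]
for n,(y,x) in dict(scene=(225,280),side=(175,316)).items():
    im=vision.grab_frame(n); ims.append(cv2.resize(im[y-50:y+50,x-65:x+65],(400,308),interpolation=cv2.INTER_CUBIC))
    print(proj(vision.calibration(n),o['ee_pos']))
cv2.imwrite('pics/both4.png',np.hstack(ims))
E
```

```text
[502.1  61.   49.5] [ 0.  -0.2 -0.3] 7.2
[[217.4 283.1]]
[[184.9 333.7]]
```

View pics/both4.png

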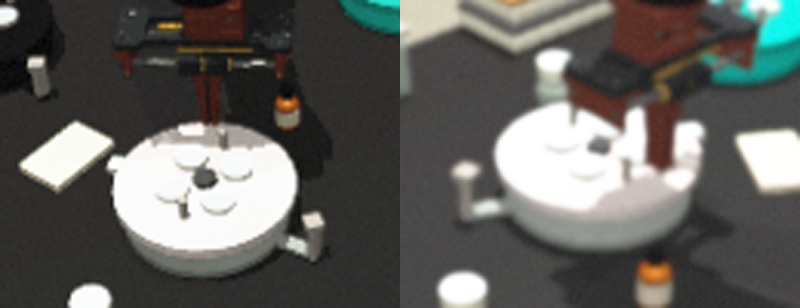

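Still no contact at TCP z = 49.5, and the tip appears about 15 mm above it. I'll keep probing.

Call:
{"fn": "apply_moves", "kwargs": {
  "offset": [
    [0,0,-0.004],
    [0,0,-0.007],
    [0,0,-0.009],
    [0,0,-0.009]
  ],
  "rotation": [
    [0,0,0],
    [0,0,0],
    [0,0,0],
    [0,0,0]
  ],
  "gripper": [1,1,1,1]
}}

```text
time_s: 7.7
ee_pos: [502.0, 61.1, 40.3]
eef_rot: [0.499, -0.5, 0.501, -0.5]
ft_force: [-1.0, 0.1, -0.3]
opening: 0.3
```

Call:
{"fn": "apply_moves", "kwargs": {
  "offset": [
    [0,0,-0.001],
    [0,0,-0.002],
    [0,0,-0.002]
  ],
  "rotation": [
    [0,0,0],
    [0,0,0],
    [0,0,0]
  ],
  "gripper": [1,1,1]
}}

```text
time_s: 8.0
ee_pos: [501.9, 61.1, 38.2]
eef_rot: [0.499, -0.5, 0.501, -0.5]
ft_force: [0.1, -0.4, 0.4]
opening: 0.5
```

Call:
{"fn": "apply_moves", "kwargs": {
  "offset": [
    [0,0,-0.001],
    [0,0,-0.002],
    [0,0,-0.002]
  ],
  "rotation": [
    [0,0,0],
    [0,0,0],
    [0,0,0]
  ],
  "gripper": [1,1,1]
}}

```text
time_s: 8.3
ee_pos: [501.8, 61.1, 36.1]
eef_rot: [0.499, -0.5, 0.501, -0.5]
ft_force: [-0.2, -0.4, 0.2]
opening: 0.3
```

Call:
{"fn": "apply_moves", "kwargs": {
  "offset": [
    [0,0,-0.001],
    [0,0,-0.002],
    [0,0,-0.002]
  ],
  "rotation": [
    [0,0,0],
    [0,0,0],
    [0,0,0]
  ],
  "gripper": [1,1,1]
}}

```text
time_s: 8.6
ee_pos: [501.7, 61.0, 33.9]
eef_rot: [0.499, -0.5, 0.501, -0.5]
ft_force: [0.1, -0.8, 0.5]
opening: 0.2
```

```bash
python3 - <<'E'
from h import *
o=bot.get_obs();print(o['ee_pos'],o['ft_force'],o['time_s'])
im=vision.grab_frame('side'); cv2.imwrite('pics/s5.png',cv2.resize(im[140:220,280:380],(800,600)[:2] and (750,600),interpolation=cv2.INTER_CUBIC))
E
```

```text
[501.7  61.   33.9] [ 0.1 -0.8  0.5] 8.6
```

View pics/s5.png

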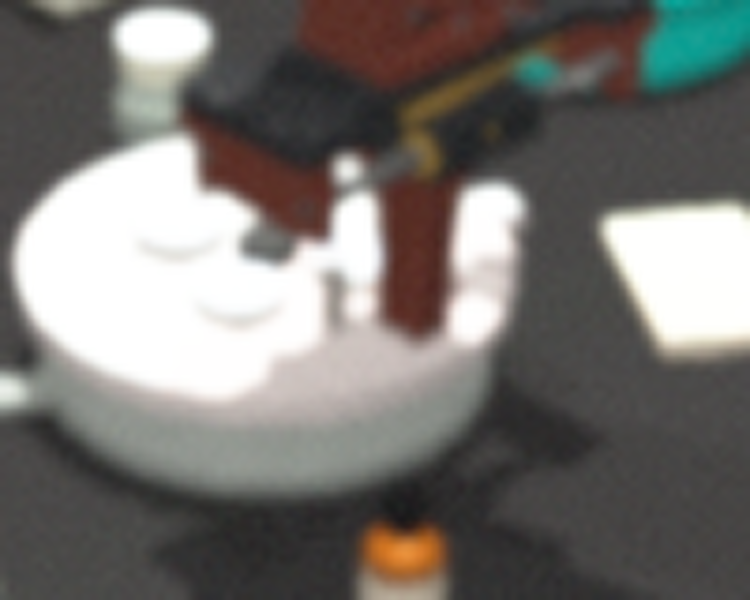

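The tip, at crop (415,338), is now essentially at the wheel face. I'll go on in 1 mm steps.

Call:
{"fn": "apply_moves", "kwargs": {
  "offset": [
    [0,0,-0.001],
    [0,0,-0.002],
    [0,0,-0.002]
  ],
  "rotation": [
    [0,0,0],
    [0,0,0],
    [0,0,0]
  ],
  "gripper": [1,1,1]
}}

```text
time_s: 8.95
ee_pos: [501.6, 61.0, 31.8]
eef_rot: [0.499, -0.501, 0.501, -0.499]
ft_force: [0.2, 0.2, 0.8]
opening: 0.6
```

Call:
{"fn": "apply_moves", "kwargs": {
  "offset": [
    [0,0,-0.001],
    [0,0,-0.002],
    [0,0,-0.002]
  ],
  "rotation": [
    [0,0,0],
    [0,0,0],
    [0,0,0]
  ],
  "gripper": [1,1,1]
}}

```text
time_s: 9.25
ee_pos: [501.7, 61.2, 30.1]
eef_rot: [0.499, -0.5, 0.501, -0.5]
ft_force: [-0.3, -0.5, 4.5]
opening: 0.5
```

Contact comes at TCP z ≈ 31.3, so the tip really is about 18.7 mm above the reported TCP, with stiffness about 4 N/mm. I'll go back to the start of the flick at TCP z = 45 (tip at 64).

Call:
{"fn": "apply_moves", "kwargs": {
  "offset": [
    [0,0,0.025],
    [0,0,0.05],
    [0.01,0.023,0.06],
    [0.026,0.046,0.06],
    [0.026,0.046,0.04],
    [0.026,0.046,0.02],
    [0.026,0.046,0.015],
    [0.026,0.046,0.015]
  ],
  "rotation": [
    [0,0,0],
    [0,0,0],
    [0,0,0],
    [0,0,0],
    [0,0,0],
    [0,0,0],
    [0,0,0],
    [0,0,0]
  ],
  "gripper": [1,1,1,1,1,1,1,1]
}}

```text
time_s: 10.05
ee_pos: [527.0, 107.0, 44.4]
eef_rot: [-0.5, 0.501, -0.5, 0.499]
ft_force: [-0.3, 0.8, 0.4]
opening: 0.4
```

```bash
python3 - <<'E'
from h import *
o=bot.get_obs();c=vision.calibration('wrist');print(o['ee_pos'],o['ft_force'],o['time_s'])
im=vision.grab_frame('wrist'); cv2.imwrite('pics/w6.png',im); np.savez('w6.npz',**c)
E
```

```text
[527.  107.   44.4] [-0.3  0.8  0.4] 10.05
```

View pics/w6.png

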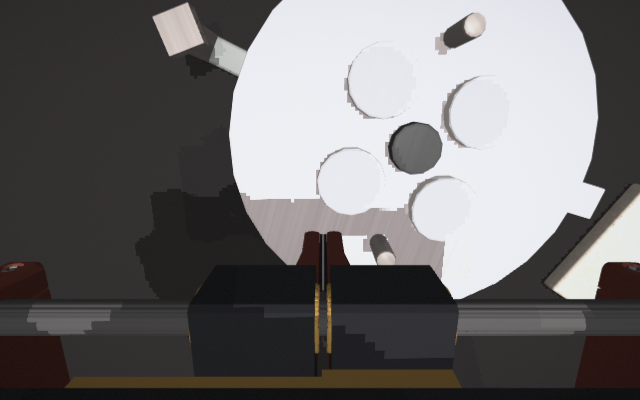

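The fingertip at (324,235) is left of peg_b at (382,250), and the wheel is unmoved with the tab at (588,200). Flick.

Call:
{"fn": "apply_moves", "kwargs": {
  "offset": [
    [0,-0.004,0],
    [0,-0.01,0],
    [0,-0.018,0],
    [0,-0.028,0],
    [0,-0.038,0],
    [0,-0.048,0],
    [0,-0.058,0],
    [0,-0.062,0.012],
    [-0.006,-0.058,0.04],
    [-0.015,-0.052,0.045],
    [-0.026,-0.047,0.04],
    [-0.026,-0.047,0.02],
    [-0.026,-0.047,0.0]
  ],
  "rotation": [
    [0,0,0],
    [0,0,0],
    [0,0,0],
    [0,0,0],
    [0,0,0],
    [0,0,0],
    [0,0,0],
    [0,0,0],
    [0,0,0],
    [0,0,0],
    [0,0,0],
    [0,0,0],
    [0,0,0]
  ],
  "gripper": [1,1,1,1,1,1,1,1,1,1,1,1,1]
}}

```text
time_s: 11.4
ee_pos: [500.6, 60.6, 44.5]
eef_rot: [0.499, -0.5, 0.501, -0.5]
ft_force: [0.5, -0.5, -0.1]
opening: 0.6
```

```bash
cat > obs.py <<'E'
from h import *
import sys
tag=sys.argv[1]; n=int(sys.argv[2]); t=[]
for k in range(n):
    o=bot.get_obs(); c=vision.calibration('wrist'); t.append(o['time_s']); im=vision.grab_frame('wrist')
    cv2.imwrite(f'pics/{tag}{k}.png',im); np.savez(f'{tag}{k}.npz',t=t[-1],**c)
print(t,o['ee_pos'],o['ft_force'])
ks=[0,n//3,2*n//3,n-1]
ims=[cv2.resize(cv2.imread(f'pics/{tag}{k}.png'),(400,250)) for k in ks]
cv2.imwrite(f'pics/{tag}m.png',np.vstack([np.hstack(ims[:2]),np.hstack(ims[2:])]))
E
python3 obs.py a 8
```

```text
[11.4, 11.45, 11.5, 11.55, 11.6, 11.65, 11.7, 11.75] [502.   60.4  45.9] [ 0.4 -0.7 -0. ]
```

View pics/am.png

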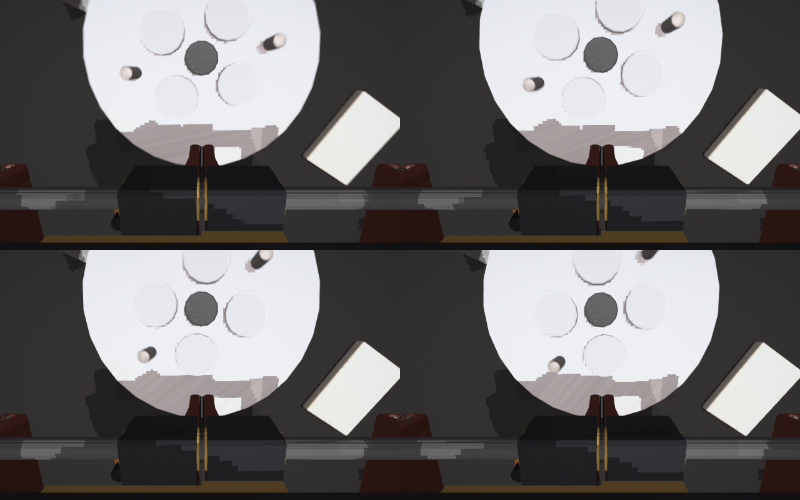

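```bash
python3 - <<'E'
from h import *
hub=np.array([579.7,61.2])
for k,px in [(0,(72*1.6,126*1.6)),(2,(82*1.6,129*1.6)),(5,(105*1.6,144*1.6)),(7,(118*1.6,153*1.6))]:
    c=dict(np.load(f'a{k}.npz')); p=atz(c,px,76)[:2]-hub; print(c['t'],np.hypot(*p),np.degrees(np.arctan2(p[1],p[0])))
for k in range(8):
    im=cv2.imread(f'pics/a{k}.png')[60:230,130:420]; cv2.imwrite('pics/x%d.png'%k,im)
E
python3 - <<'E'
import cv2,numpy as np
ims=[cv2.imread('pics/x%d.png'%k) for k in (0,2,5,7)]
cv2.imwrite('pics/xm.png',cv2.resize(np.vstack([np.hstack(ims[:2]),np.hstack(ims[2:])]),None,fx=1.35,fy=1.35))
E
```

```text
11.4 52.977864787657175 101.49716785849674
11.5 52.74114525567381 111.15488858017441
11.65 52.70632645557205 128.57643841362946
11.75 54.81912890814933 139.92040805384656
```

View pics/xm.png

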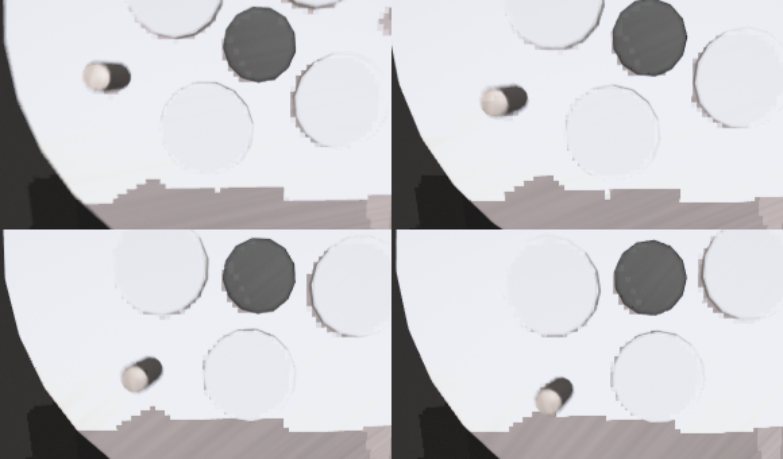

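The wheel spins counter-clockwise at about 1.9 rad/s: peg_a was at 101.5° at 11.4 s and 139.9° at 11.75 s. It should pass the pointer (θ = 424°) slowly in about 6 s. I'll lower to a hover about 4 mm above the band and wait.

Call:
{"fn": "apply_moves", "kwargs": {
  "offset": [
    [0,0,-0.003],
    [0,0,-0.006],
    [0,0,-0.009],
    [0,0,-0.0105],
    [0,0,-0.0105],
    [0,0,-0.0105],
    [0,0,-0.0105],
    [0,0,-0.0105],
    [0,0,-0.0105],
    [0,0,-0.0105],
    [0,0,-0.0105],
    [0,0,-0.0105],
    [0,0,-0.0105],
    [0,0,-0.0105],
    [0,0,-0.0105],
    [0,0,-0.0105],
    [0,0,-0.0105],
    [0,0,-0.0105],
    [0,0,-0.0105],
    [0,0,-0.0105]
  ],
  "rotation": [
    [0,0,0],
    [0,0,0],
    [0,0,0],
    [0,0,0],
    [0,0,0],
    [0,0,0],
    [0,0,0],
    [0,0,0],
    [0,0,0],
    [0,0,0],
    [0,0,0],
    [0,0,0],
    [0,0,0],
    [0,0,0],
    [0,0,0],
    [0,0,0],
    [0,0,0],
    [0,0,0],
    [0,0,0],
    [0,0,0]
  ],
  "gripper": [1,1,1,1,1,1,1,1,1,1,1,1,1,1,1,1,1,1,1,1]
}}

```text
time_s: 13.8
ee_pos: [502.1, 60.3, 35.4]
eef_rot: [0.499, -0.5, 0.501, -0.5]
ft_force: [-1.5, -0.2, -0.2]
opening: 0.7
```

```bash
python3 obs.py b 6
```

```text
[13.8, 13.85, 13.9, 13.95, 14.0, 14.05] [502.1  60.3  35.4] [-0.2  1.  -0.1]
```

View pics/bm.png

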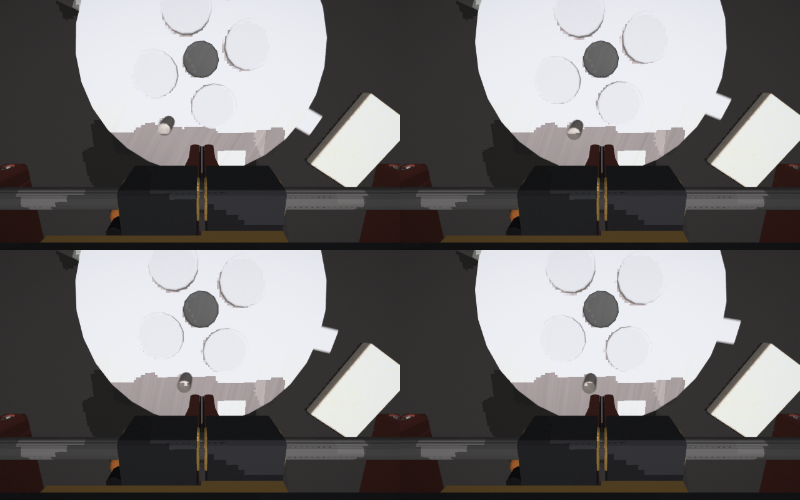

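```bash
python3 - <<'E'
import cv2,numpy as np
ims=[cv2.imread('pics/b%d.png'%k)[80:240,440:580] for k in (0,2,3,5)]
cv2.imwrite('pics/bx.png',cv2.resize(np.vstack([np.hstack(ims[:2]),np.hstack(ims[2:])]),None,fx=1.8,fy=1.8))
E
```

```text
(no output)
```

View pics/bx.png

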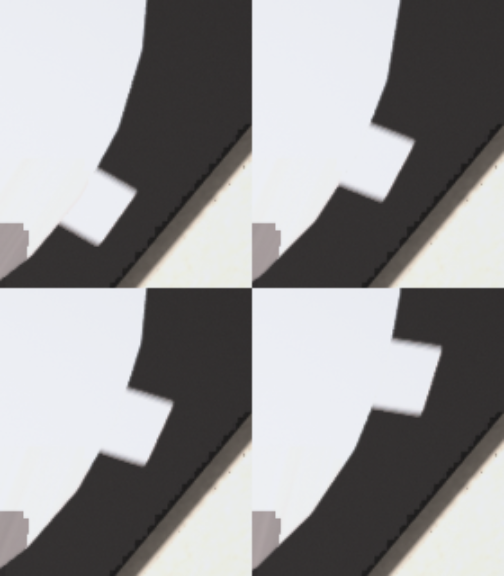

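```bash
cat > pred.py <<'E'
from h import *
from scipy.optimize import least_squares
def ang(k,px,z,hub=np.array([579.7,61.2])):
    c=dict(np.load(k)); p=atz(c,px,z)[:2]-hub; return float(c['t']),np.hypot(*p),np.degrees(np.arctan2(p[1],p[0]))
E
python3 - <<'E'
from pred import *
b=[ang('b%d.npz'%k,px,50) for k,px in [(0,(200.6,505.3)),(2,(174.4,521.7)),(3,(161.1,528.6)),(5,(131.4,539.7))]]
a=[ang('a%d.npz'%k,(r*1.6,cc*1.6),76) for k,r,cc in [(0,72,126),(2,82,129),(5,105,144),(7,118,153)]]
print(b)
t=np.array([x[0] for x in a+b]); th=np.radians([x[2]-90 for x in a]+[x[2]%360 for x in b])
def f(p,T):
    s=T-11.4; k=p[2]; return p[0]+(p[1]+k/.05)*20*(1-np.exp(-s/20))-k/.05*s
r=least_squares(lambda p:np.r_[f(p,t)-th,(p[2]-.15)/1.],[.2,1.9,.15]); print(r.x,np.degrees(r.fun))
T=np.arange(14,24,.1); F=np.degrees(f(r.x,T)); 
for g in (400,410,415,420,424,430):
    i=np.argmax(F>g); print(g,T[i],np.gradient(F,T)[i])
print(F.max(),T[F.argmax()])
E
```

```text
[(13.8, np.float64(107.33074791799856), np.float64(-118.80718352475677)), (13.9, np.float64(107.44488048431991), np.float64(-110.79803110970059)), (13.95, np.float64(107.58979460184776), np.float64(-107.0053779247126)), (14.05, np.float64(107.42791762395254), np.float64(-99.1073477268331))]
[0.2 2.  0.2] [-0.5  1.   0.  -0.5  0.  -0.   0.1 -0.   0.1]
400 16.29999999999999 50.38575235515623
410 16.499999999999993 48.16313612108479
415 16.59999999999999 47.0601350842594
420 16.69999999999999 45.96263528805457
424 16.79999999999999 44.87060929491918
430 16.89999999999999 43.78402980414785
526.8881794595305 21.399999999999974
```

Call:
{"fn": "apply_moves", "kwargs": {
  "offset": [
    [0,0,0],
    [0,0,0],
    [0,0,0],
    [0,0,0],
    [0,0,0],
    [0,0,0],
    [0,0,0],
    [0,0,0],
    [0,0,0],
    [0,0,0],
    [0,0,0],
    [0,0,0],
    [0,0,0],
    [0,0,0],
    [0,0,0]
  ],
  "rotation": [
    [0,0,0],
    [0,0,0],
    [0,0,0],
    [0,0,0],
    [0,0,0],
    [0,0,0],
    [0,0,0],
    [0,0,0],
    [0,0,0],
    [0,0,0],
    [0,0,0],
    [0,0,0],
    [0,0,0],
    [0,0,0],
    [0,0,0]
  ],
  "gripper": [1,1,1,1,1,1,1,1,1,1,1,1,1,1,1]
}}

```text
time_s: 15.6
ee_pos: [502.1, 60.3, 35.4]
eef_rot: [0.499, -0.5, 0.501, -0.5]
ft_force: [-0.4, -0.2, 0.3]
opening: 0.4
```

```bash
python3 obs.py c 6
```

```text
[15.6, 15.65, 15.7, 15.75, 15.8, 15.85] [502.1  60.3  35.4] [-0.2 -0.2  0.2]
```

```bash
python3 - <<'E'
import cv2,numpy as np
ims=[cv2.imread('pics/c%d.png'%k)[60:230,160:480] for k in (0,5)]
cv2.imwrite('pics/cx.png',cv2.resize(np.vstack(ims),None,fx=1.7,fy=1.7))
E
```

```text
(no output)
```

View pics/cx.png

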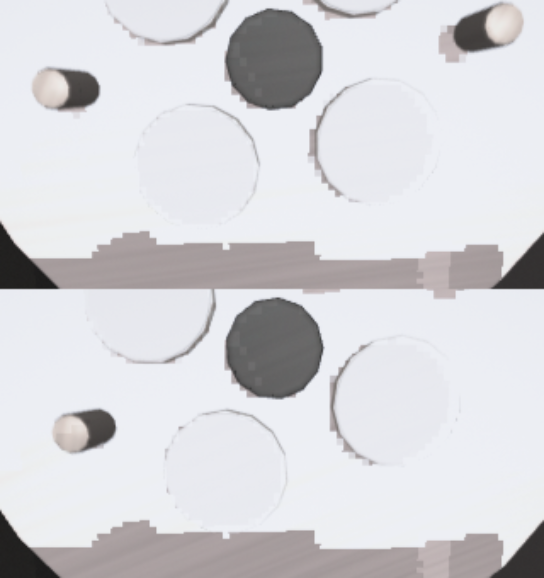

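```bash
python3 - <<'E'
from pred import *
c0=dict(np.load('c0.npz')); print('hub',atz(c0,(95.3,321.8),60))
print(ang('c0.npz',(111.8,189.4),76),ang('c0.npz',(72.9,457.6),76),ang('c5.npz',(145.3,201.8),76))
b=[ang('b%d.npz'%k,px,50) for k,px in [(0,(200.6,505.3)),(2,(174.4,521.7)),(3,(161.1,528.6)),(5,(131.4,539.7))]]
a=[ang('a%d.npz'%k,(r*1.6,cc*1.6),76) for k,r,cc in [(0,72,126),(2,82,129),(5,105,144),(7,118,153)]]
c=[ang('c0.npz',(111.8,189.4),76),ang('c5.npz',(145.3,201.8),76)]
t=np.array([x[0] for x in a+b+c]); th=np.radians([x[2]-90 for x in a]+[x[2]%360 for x in b]+[x[2]+270 for x in c])
def f(p,T):
    s=T-11.4; k=p[2]; return p[0]+(p[1]+k/.05)*20*(1-np.exp(-s/20))-k/.05*s
r=least_squares(lambda p:np.r_[f(p,t)-th],[.2,1.9,.15]); np.set_printoptions(precision=3);print(r.x,np.degrees(r.fun))
for T in (15.9,16.4,16.5,16.6,16.7,16.8): print(T,np.degrees(f(r.x,T)))
h=np.array([579.7,61.2])
for z in (53,):
  for n,px in (('w2.npz',(42,197)),('w1.npz',(19,237)),('w6.npz',(29,179))):
    cc=dict(np.load(n)); p=atz(cc,px,z)[:2]-h; print(n,np.hypot(*p),np.degrees(np.arctan2(p[1],p[0])))
E
```

```text
hub [579.1  60.9  60. ]
(15.6, np.float64(53.808613953297936), np.float64(98.14118352989392)) (15.6, np.float64(54.20179651716783), np.float64(-82.53791065031031)) (15.85, np.float64(53.774157528600334), np.float64(113.04104517048113))
[0.194 1.943 0.137] [-0.382  1.023 -0.054 -0.667 -0.074 -0.045  0.137  0.1    0.037 -0.074]
15.9 385.84354392375707
16.4 413.1521155078121
16.5 418.29847816438416
16.6 423.34094486505654
16.7 428.2800337930708
16.8 433.116260547218
w2.npz 125.79049360248862 64.50873788341585
w1.npz 125.6048236477626 63.99427934241157
w6.npz 125.6113538137793 64.15596923263772
```

Now t = 15.9 and θ = 385.8°. It reaches 423.3° at 16.6 s and the target is about 424°. Six hold rows, then press.

Call:
{"fn": "apply_moves", "kwargs": {
  "offset": [
    [0,0,0],
    [0,0,0],
    [0,0,0],
    [0,0,0],
    [0,0,0],
    [0,0,0],
    [0,0,-0.006],
    [0,0,-0.006],
    [0,0,-0.006],
    [0,0,-0.006],
    [0,0,-0.006],
    [0,0,-0.006]
  ],
  "rotation": [
    [0,0,0],
    [0,0,0],
    [0,0,0],
    [0,0,0],
    [0,0,0],
    [0,0,0],
    [0,0,0],
    [0,0,0],
    [0,0,0],
    [0,0,0],
    [0,0,0],
    [0,0,0]
  ],
  "gripper": [1,1,1,1,1,1,1,1,1,1,1,1]
}}

```text
time_s: 17.1
ee_pos: [502.7, 60.6, 30.0]
eef_rot: [0.499, -0.5, 0.501, -0.5]
ft_force: [-2.4, -0.1, 10.4]
opening: 0.2
```

```bash
python3 obs.py d 4; python3 - <<'E'
from h import *
im=vision.grab_frame('scene'); cv2.imwrite('pics/sd.png',cv2.resize(im[185:285,215:345],None,fx=6,fy=6,interpolation=cv2.INTER_CUBIC))
a=cv2.imread('pics/d0.png');b=cv2.imread('pics/d3.png');print(np.abs(a.astype(int)-b).max(2).mean())
E
```

```text
[17.1, 17.15, 17.2, 17.25] [502.7  60.5  30. ] [-2.1 -0.5 10.1]
0.9612890625
```

View pics/d3.png

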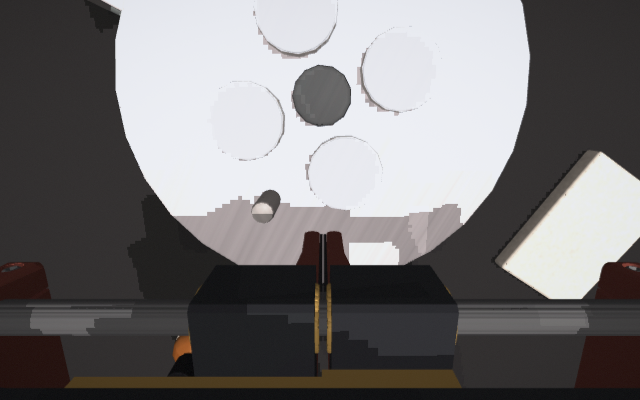

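View pics/sd.png

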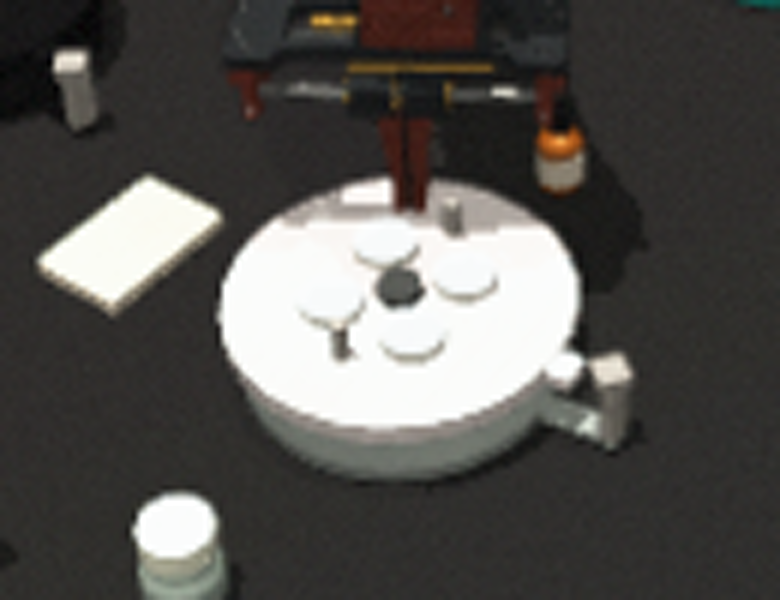

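The wheel has stopped. In the scene crop the tab at (563,370) sits in front of the pointer at (612,370). I'll compute the angle from peg_a at wrist pixel (262,212).

```bash
python3 - <<'E'
from pred import *
c=dict(np.load('d3.npz')); h=atz(c,(96,321.5),60); print(h, atz(c,(212,262),76))
for H in (h[:2],np.array([579.7,61.2])): print(ang('d3.npz',(212,262),76,H))
E
```

```text
[579.2  61.3  60. ] [531.9  86.3  76. ]
(17.25, np.float64(53.459007566419935), np.float64(152.0783326105688))
(17.25, np.float64(53.96903377737596), np.float64(152.22980221571487))
```

θ ≈ 62.2° against a pointer at about 64.2°, roughly 3.5 mm short and inside the tolerance. I'll drag the pressed finger 2.5 mm towards -y to centre it, hold, and look.

Call:
{"fn": "apply_moves", "kwargs": {
  "offset": [
    [0,-0.001,0],
    [0,-0.002,0],
    [0,-0.0025,0],
    [0,-0.0025,0],
    [0,-0.0025,0],
    [0,-0.0025,0],
    [0,-0.0025,0]
  ],
  "rotation": [
    [0,0,0],
    [0,0,0],
    [0,0,0],
    [0,0,0],
    [0,0,0],
    [0,0,0],
    [0,0,0]
  ],
  "gripper": [1,1,1,1,1,1,1]
}}

```text
time_s: 18.05
ee_pos: [502.9, 58.1, 30.1]
eef_rot: [0.498, -0.5, 0.501, -0.5]
ft_force: [-0.8, -0.1, 5.0]
opening: 0.8
```

```bash
python3 obs.py e 2; python3 - <<'E'
import cv2
im=cv2.imread('pics/e1.png')[60:260,200:440];cv2.imwrite('pics/ex.png',cv2.resize(im,None,fx=3,fy=3,interpolation=cv2.INTER_CUBIC))
im=cv2.imread('pics/d3.png')[60:260,200:440];cv2.imwrite('pics/dx.png',cv2.resize(im,None,fx=3,fy=3,interpolation=cv2.INTER_CUBIC))
E
```

```text
[18.05, 18.1] [502.9  58.1  30.1] [-0.4  0.6  5.6]
```

View pics/ex.png

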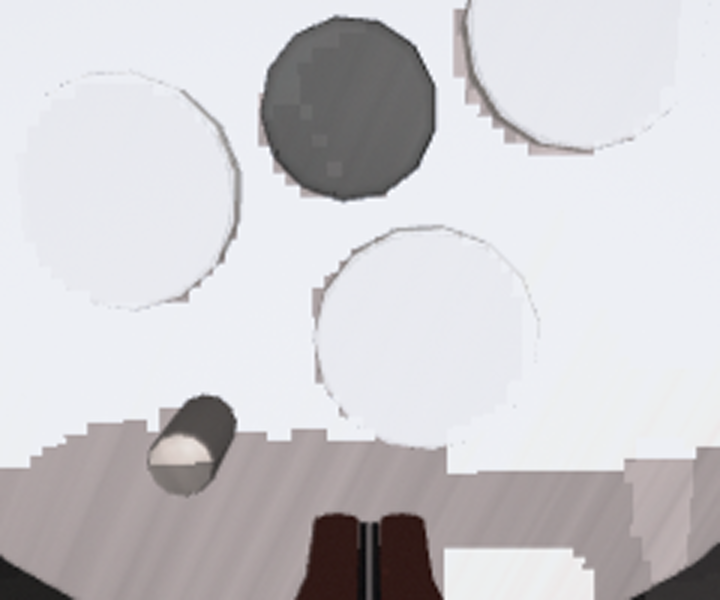

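View pics/dx.png

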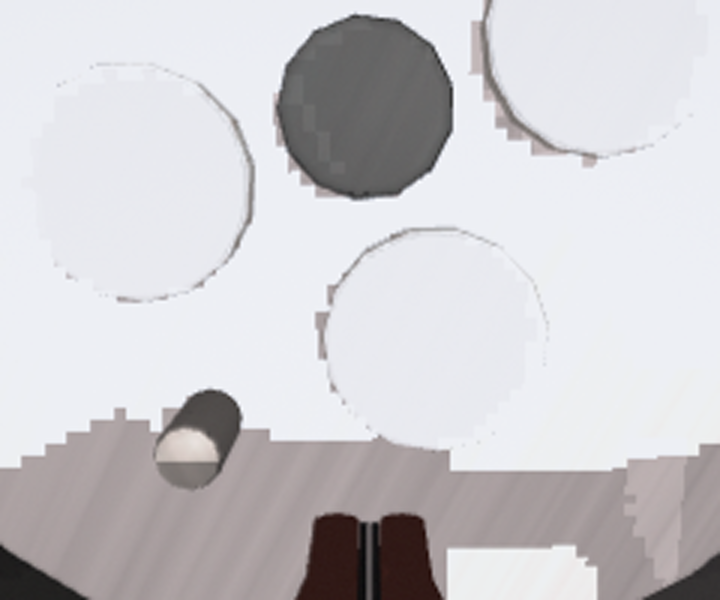

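```bash
python3 - <<'E'
from pred import *
for k,p,h in (('d3',(213,262.7),(95.3,322)),('e1',(215,260.3),(96,316.3))):
    c=dict(np.load(k+'.npz')); H=atz(c,h,60)[:2]; print(H,ang(k+'.npz',p,76,H),ang(k+'.npz',p,76))
E
```

```text
[579.5  61.1] (17.25, np.float64(54.07423738485571), np.float64(152.49258403575044)) (17.25, np.float64(54.23092557945513), np.float64(152.7011626069882))
[579.4  61.1] (18.1, np.float64(54.005541520701975), np.float64(154.10884293468416)) (18.1, np.float64(54.26049953740901), np.float64(154.339025109645))
```

Call:
{"fn": "apply_moves", "kwargs": {
  "offset": [
    [0,0,0.001],
    [0,0,0.003],
    [0,0,0.01],
    [0,0,0.04],
    [0,0,0.09],
    [0,-0.01,0.14],
    [0.01,-0.02,0.18],
    [0.018,-0.028,0.22],
    [0.018,-0.028,0.22],
    [0.018,-0.028,0.22]
  ],
  "rotation": [
    [0,0,0],
    [0,0,0],
    [0,0,0],
    [0,0,0],
    [0,0,0],
    [0,0,0],
    [0,0,0],
    [0,0,0],
    [0,0,0],
    [0,0,0]
  ],
  "gripper": [1,1,1,1,1,1,1,1,1,1]
}}

```text
time_s: 19.15
ee_pos: [521.2, 29.9, 251.0]
eef_rot: [0.498, -0.5, 0.502, -0.501]
ft_force: [-0.1, 0.1, -0.4]
opening: 0.7
```

```bash
python3 obs.py g 4; python3 - <<'E'
import cv2,numpy as np
a=cv2.imread('pics/g1.png');b=cv2.imread('pics/g3.png');print(np.abs(a.astype(int)-b).max(2).mean())
E
```

```text
[19.15, 19.2, 19.25, 19.3] [519.8  30.3 248.8] [-1.   0.1 -0.7]
2.33315234375
```

View pics/g3.png

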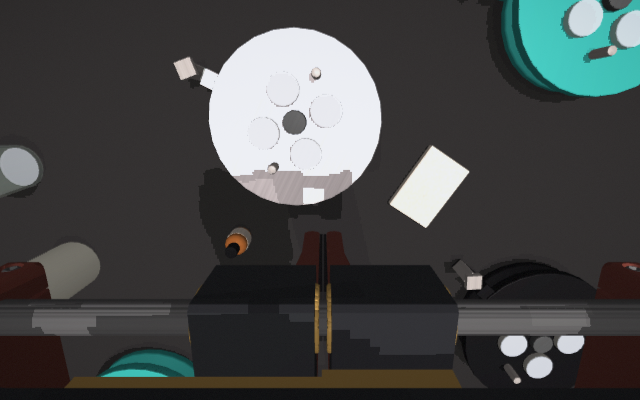

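```bash
python3 - <<'E'
import cv2
im=cv2.imread('pics/g3.png')[40:190,160:360];cv2.imwrite('pics/gx.png',cv2.resize(im,None,fx=4,fy=4,interpolation=cv2.INTER_CUBIC))
E
```

```text
(no output)
```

View pics/gx.png

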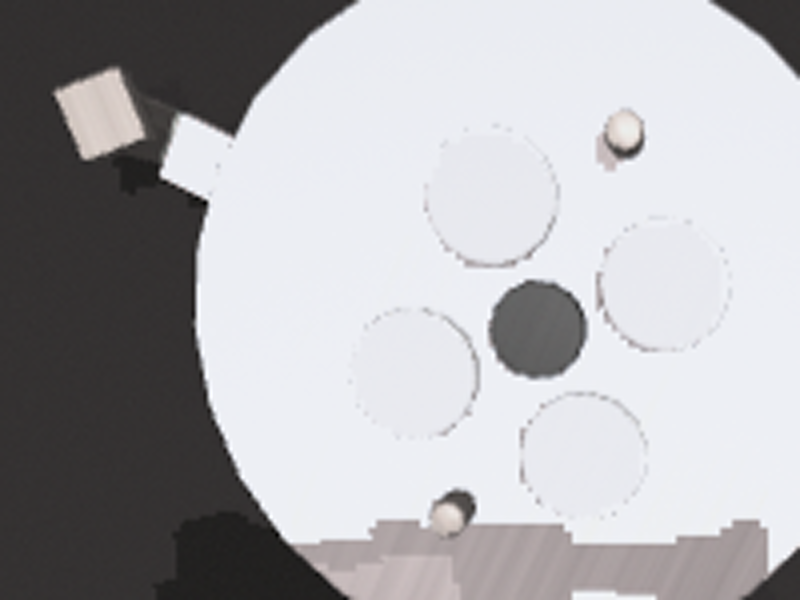

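```bash
python3 - <<'E'
from pred import *
c=dict(np.load('g3.npz')); H=atz(c,(122.25,294.5),60)[:2]; print(H)
for n,p,z in (('pointer',(68.5,185),53),('tab',(76.25,202.6),50),('pegb',(72.75,316.25),76),('pega',(169.75,271.75),76)): print(n,ang('g3.npz',p,z,H))
for n,z in dict(oil_bottle=0,tissue_pad=0).items(): 
    print(n,[(r['score'],atz(c,r['pixel'],z)) for r in vision.place_of('wrist',n)][:2])
im=vision.grab_frame('scene')
for n in ('beaker','pump_bottle'): print(n,[(r['score'],atz(vision.calibration('scene'),r['pixel'],0)) for r in vision.place_of('scene',n)][:1])
cv2.imwrite('pics/end.png',im)
E
```

```text
[579.2  60.3]
pointer (19.3, np.float64(126.18062013259262), np.float64(64.3598685150307))
tab (19.3, np.float64(107.95070471170924), np.float64(64.04468903224348))
pegb (19.3, np.float64(53.46643407264043), np.float64(-26.33517273070799))
pega (19.3, np.float64(53.975754574621455), np.float64(153.80330956991074))
oil_bottle [(0.77, array([427.5, 139.9,   0. ]))]
tissue_pad [(0.72, array([ 498.2, -110.7,    0. ]))]
beaker [(0.72, array([535.4, 405.1,  -0. ]))]
pump_bottle [(0.78, array([403.5, 369.2,   0. ]))]
```

The tab (64.0°, pegs give 63.7°) and the pointer (64.4°) agree to within about 1 mm. The wheel is at rest and the neighbours stand where they were. Handing in.

```bash
python3 -c "
from cell import bot
print(bot.get_obs()['time_s']); print(bot.close_job())"
```

```text
19.6
the job is handed in; nothing more can be done
None
```

I flicked the grey carousel's wheel by one peg, braked it with the tab in front of the pointer, withdrew the hand and handed the job in at 19.6 s. The job returned no verdict.

- **Spin:** The wheel turned counter-clockwise at about 1.9 rad/s and coasted untouched for about 5 s.
- **Brake and correction:** A fingertip pressed on the bare band (5 to 10 N) stopped it about 2° short of the pointer. That was inside the tolerance. I then dragged it about 2° further with the finger still pressed, and lifted the hand clear.
- **Last checks:** From above, the tab is at 64.0° (63.7° from the pegs) and the pointer at 64.4°. That is under about 1.2 mm of error at the tab, against the 8 mm allowed. The hand is about 200 mm above the wheel.
- **Stillness:** I judged the wheel still by eye and from the pegs agreeing before and after the lift. The frame comparison I ran was not conclusive, because the arm was still settling.
- **Neighbours:** The oil bottle and tissue pad came out within about 4 mm of their first positions. The beaker (14 mm) and pump bottle (29 mm) differ by more between detections. The arm never went near either, so I take that as detection scatter. The stain jar was not re-measured at the end; it was in place in the scene view after braking.
- **Disagreement and first miss:** With the jaws shut, the fingertip sits about 19 mm above the reported TCP. The first flick therefore passed over the peg without touching the wheel. I measured the offset by probing the band and corrected the heights.

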